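# Crank open the bean dispenser

### The arm

A 6-joint arm with a two-finger parallel gripper is mounted at the origin on a cart in front of the work surface, level with it; the furniture and walls round the work are solid. World frame = base frame: x ahead of the robot, y to its left, z up, the work surface at z = 0. Lengths are in m, angles in rad, forces in N, time in s.
With the tool pointing down it reaches from about 0.35 to 0.85 m from the base axis. Payload 8.1 kg.
Tool frame: the origin (TCP) lies at the very end of the fingers, on their centre line; the grasp point (between the pads) lies 19 mm behind it (robot.grip_point_offset is the distance from the TCP to the grasp point, in m); z points along the fingers, y is the line along which they close (so a half turn about z gives the same grasp; the last joint's range is limited). The gripper opens to 85 mm and grips with 20 to 120 N. Pads are 22 mm wide; open, the fingers measure 114 mm over their backs; the gripper's body (76 mm by 85 mm) begins 54 mm behind the grasp point. The pads swing forward as they close: fully open they stand 13 mm farther back than shut.
Start: joints at [1.079, 0.13, 1.488, -0, 1.523, -0.085], TCP at [0.237, 0.551, 0.197] pointing down, gripper open.
Joint ranges: [-2.96, 2.96], [-0.89, 2.26], [0.02, 2.5], [-1.34, 4.48], [0, 2.73], [-2.66, 2.66]. Speed limits (rad/s): [2.39, 2.39, 2.79, 3.14, 3.14, 3.14].

### API

Orientations are given as a unit quaternion [x, y, z, w].
In Python, from plant import robot gives the robot as it stands. The module is installed in compiled form; this text tells all that it offers. Calls block until the motion is done:
- robot.move_ptp(position, orientation): joint-space move of the TCP to a pose.
- robot.line_to(position, v=0.15, attitude=None): straight line of the TCP; attitude=None keeps the orientation; v is the mean speed in m/s.
- robot.goto_joints(angles): joint-space move.
- robot.set_gripper(opening, squeeze=None): finger opening in m; squeeze is the grip in N (None keeps the last); returns when the fingers have stopped.
- robot.pause(seconds).
- robot.inverse_kinematics(position, orientation): joint angles nearest the present ones, or None.
- robot.grab_frame(name): name is "side" or "top"; returns the picture (384x512x3 uint8, red, green, blue); there is no depth.
- robot.get_calibration(name): a dict with "fov_y" (degrees; the focal length in pixels is half the picture's height over the tangent of half this angle, whatever the lens; pixels are square), "cx", "cy" (the principal point, pixels), "R" (3x3) and "t" (3): a world point X has camera coordinates R X + t. Camera axes: x right, y down, z forward; pixel columns grow to the right and rows downward; lengths in m; the calibration is good to about 2 mm. A picture is of the moment at which its call begins. get_calibration takes no time and is no camera call.
A pose or a line that the arm cannot do raises robot.IKError and nothing moves.
- robot.sign_off(): hands the job in; it is judged then, once.
Readings, each from a call of its own:
- robot.get_time(): time.
- robot.get_joint_pos(): joint angles.
- robot.get_dq(): joint speeds.
- robot.get_tau(): joint torques, N m.
- robot.get_position(): TCP position.
- robot.get_ee_rot(): TCP orientation.
- robot.get_force(): force on the tool from outside, world axes, zero at the start.
- robot.get_wrist_torque(): the same for the moment, N m.
- robot.get_finger_gap(): finger opening in m.
- robot.get_grasp_force(): force on a finger pad.
Only numpy, scipy, OpenCV 4.12 (cv2) and the standard library are available. Lean on these libraries where they do the work, as an engineer would, in place of code of your own. Each camera call takes 0.05 s, during which the arm holds its last target. There are 200 camera calls.

### The job

Take the crank from the wooden board and fit it fully home on the square spindle on top of the metal bean dispenser. Turn it clockwise (seen from above) until the red pointer reaches the green mark, which opens the shutter; then lift the crank straight off and stand it upright on the wooden board again.

Things in the scene. Friction and masses are not known exactly. Their poses are not given: they have to be found in the camera images.
- crank_grip (a point): Loose black crank, 0.25 kg, 62 mm tall, upright on its 42 mm square foot. Point: on the hub's axis, 42 mm above its underside. z up, x along the arm. Black hub 32 mm square, sides along x and y, 10-62 mm up: grip across y. Arm 13-20 mm up; red knob of 22 mm, 82 mm out along +x, top 62 mm up. Underside: square socket, 19 mm wide, 28 mm deep, sides along x, y.
- spindle_top (a point): Tip of the square brass spindle in the middle of the dispenser's lid (fixed silvery can, black lid, 124 mm wide, 110 mm high). z up; x along the red pointer, turning with the spindle. 16 mm square, sides along x, y; top 10 mm tapers to 7. Crank fits in any of 4 positions, 12 degrees play; when home it stands on the disc 24 mm below this point, crank_grip 18 mm above it.
- spindle (a joint): Spindle angle, rad: 0 = stop at the white mark (shut), growing clockwise seen from above to 1.2 (69 degrees) = stop at the green mark (open). Starts between 0 and 0.25. Friction 0.06 N m, no spring: stays where left.
- board_top (a point): Centre of the top face of the brown wooden chopping board, fixed on the worktop: 190 mm along x, 270 mm along y, 20 mm thick; z up. Only the crank stands on it.

How it is judged:
By the outcome, as a careful person would: the job done as asked, in the order asked, and still so for the second after the job is handed in, with the robot touching nothing.
It also fails if it takes over 48 s, if anything falls off the work surface, if the arm or the gripper's body presses on something with over 40 N, if the wrist force passes 120 N, or if a joint passes its speed limit or range.

## Working session

There is one attempt and no reset: what is moved stays moved. The work goes in short steps, each a Python script; the robot and the scene stay as the last script left them, time stands still between calls to the robot, and variables do not carry over. Pictures are saved under pics/ and viewed, at most 10 in all, crops included, and the job is handed in when it is done.

```bash
mkdir -p pics; python3 - <<'E'
from plant import robot
import cv2,numpy as np
for n in("side","top"):
    im=robot.grab_frame(n); cv2.imwrite(f"pics/{n}0.png",im[:,:,::-1])
    c=robot.get_calibration(n); print(n,{k:np.round(v,4).tolist() for k,v in c.items()}, "campos",(-np.array(c["R"]).T@c["t"]).round(3))
print(robot.get_time(),robot.get_ee_rot(),robot.grip_point_offset)
E
```

```text
side {'fov_y': 54.4369, 'cx': 255.7288, 'cy': 194.9794, 'R': [[-0.5702, -0.8212, 0.0229], [-0.4557, 0.293, -0.8405], [0.6835, -0.4897, -0.5413]], 't': [0.3454, 0.321, 0.535]} campos [-0.022  0.452  0.551]
top {'fov_y': 45.5964, 'cx': 248.7222, 'cy': 184.7211, 'R': [[0.0763, -0.9971, -0.0034], [-0.9749, -0.0739, -0.2099], [0.209, 0.0193, -0.9777]], 't': [0.0055, 0.5756, 0.8466]} campos [0.384 0.032 0.949]
0.1 [ 2.02000704e-01  9.79385009e-01 -8.12155565e-04 -2.43662679e-04] 0.0187
```

View pics/side0.png

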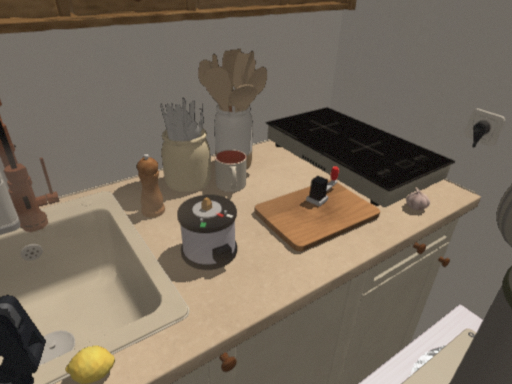

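View pics/top0.png

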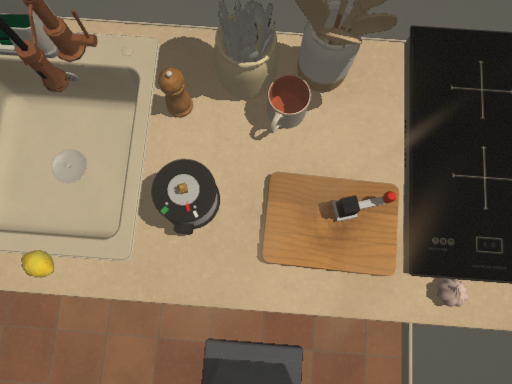

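The side view shows the dispenser around (208,228) and the crank on the board around (320,190). In the top view they're at (185,193) and (348,207), with the crank's red knob at (390,197). Next I'll zoom in on both.

```bash
python3 - <<'E'
import cv2,numpy as np
s=cv2.imread("pics/side0.png");t=cv2.imread("pics/top0.png")
def c(im,x,y,w=80,h=60,k=5): return cv2.resize(im[y:y+h,x:x+w],(400,300),interpolation=cv2.INTER_CUBIC)
cv2.imwrite("pics/crops.png",np.vstack([np.hstack([c(t,145,155),c(t,325,175)]),np.hstack([c(s,168,188),c(s,290,160)])]))
E
```

```text
(no output)
```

View pics/crops.png

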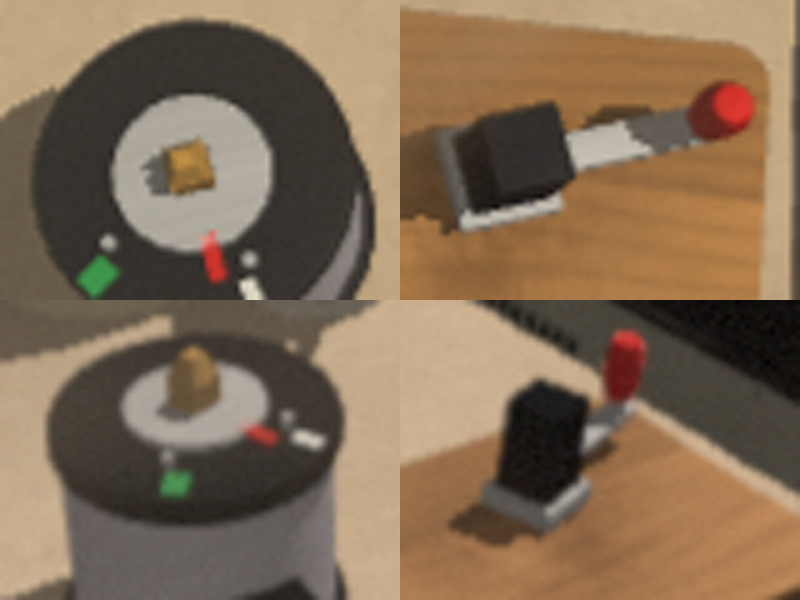

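```bash
cat > h.py <<'E'
import cv2,numpy as np
from plant import robot
def ray(n,uv):
    c=robot.get_calibration(n);f=192/np.tan(np.radians(c["fov_y"]/2));R=np.array(c["R"])
    d=R.T@np.array([(uv[0]-c["cx"])/f,(uv[1]-c["cy"])/f,1]);return -R.T@np.array(c["t"]),d/np.linalg.norm(d)
def plane(n,uv,z):
    o,d=ray(n,uv);return o+d*(z-o[2])/d[2]
def tri(a,b):
    (o,d),(p,e)=ray("side",a),ray("top",b)
    s=np.linalg.lstsq(np.c_[d,-e],p-o,rcond=None)[0];x,y=o+s[0]*d,p+s[1]*e
    return (x+y)/2,np.linalg.norm(x-y)
def big(m,box):
    x,y,w,h=box;k=np.zeros(m.shape,np.uint8);k[y:y+h,x:x+w]=m[y:y+h,x:x+w]*255
    cs=cv2.findContours(k,cv2.RETR_EXTERNAL,cv2.CHAIN_APPROX_NONE)[0]
    return max(cs,key=cv2.contourArea)
def cen(c):
    c=cv2.convexHull(c);M=cv2.moments(c);return np.array([M["m10"],M["m01"]])/M["m00"]
def masks(im):
    h,s,v=[a.astype(int) for a in cv2.split(cv2.cvtColor(im,cv2.COLOR_RGB2HSV))]
    return dict(red=((h<8)|(h>172))&(s>150)&(v>90),green=(h>45)&(h<85)&(s>100),silver=(s<50)&(v>105),black=(v<62)&(s<110),
      brass=(h>10)&(h<28)&(s>90)&(v>70))
E
python3 - <<'E'
from h import *
I={n:cv2.imread(f"pics/{n}0.png")[:,:,::-1].copy() for n in("side","top")}
M={n:masks(I[n]) for n in I}
bx=dict(hub=("black",(300,165,40,45),(325,190,38,35)),knob=("red",(325,160,20,25),(378,185,24,24)),disc=("silver",(190,198,36,30),(165,172,36,36)),
 ptr=("red",(210,208,20,12),(180,200,15,15)),green=("green",(195,215,15,15),(155,200,20,20)),spin=("brass",(197,192,20,25),(176,180,16,18)))
for k,(m,a,b) in bx.items():
    ca,cb=big(M["side"][m],a),big(M["top"][m],b);u,v=cen(ca),cen(cb);X,e=tri(u,v)
    print(k,cv2.boundingRect(ca),cv2.boundingRect(cb),u.round(1),v.round(1),X.round(4),"gap",round(e,4))
    for z in {"hub":[.056],"knob":[.061],"disc":[.11,.112],"ptr":[.11,.112],"green":[.11],"spin":[.122]}[k]: print("   z",z,plane("side",u,z)[:2].round(4),plane("top",v,z)[:2].round(4))
# spindle tip
print("tip",tri((206.4,198),(183.2,187.5)))
for b,z in (((158,160,62,62),.11),): pass
E
```

```text
hub (309, 177, 19, 24) (336, 196, 24, 21) [318.2 188.4] [347.4 206.4] [ 0.5454 -0.1496  0.0539] gap 0.0016
   z 0.056 [ 0.5425 -0.1477] [ 0.5457 -0.1486]
knob (331, 166, 8, 14) (383, 192, 13, 11) [334.4 172.5] [389.1 196.9] [ 0.5683 -0.2279  0.066 ] gap 0.0014
   z 0.061 [ 0.574  -0.2355] [ 0.5699 -0.2289]
disc (192, 200, 30, 21) (167, 174, 33, 31) [206.3 209. ] [183.  189.1] [0.5445 0.1696 0.1118] gap 0.0016
   z 0.11 [0.5461 0.1679] [0.5453 0.1705]
   z 0.112 [0.5436 0.1692] [0.545  0.1702]
ptr (218, 214, 5, 3) (186, 204, 5, 8) [220.2 214.8] [187.7 207.5] [0.5102 0.1569 0.113 ] gap 0.0019
   z 0.11 [0.513  0.1543] [0.5113 0.1581]
   z 0.112 [0.5106 0.1557] [0.511  0.1578]
green (200, 223, 6, 4) (161, 206, 8, 8) [202.5 224.5] [164.  209.6] [0.5033 0.2004 0.1113] gap 0.0019
   z 0.11 [0.5041 0.1991] [0.5041 0.2015]
spin (202, 197, 10, 13) (178, 183, 10, 11) [206.5 203.3] [182.4 188.2] [0.5434 0.1687 0.1262] gap 0.0009
   z 0.122 [0.5486 0.1656] [0.5445 0.1698]
tip (array([0.54355053, 0.1665984 , 0.1377688 ]), np.float64(0.0018831933757955674))
```

```bash
cat >> h.py <<'E'
def q(deg):
    a=np.radians((deg+90)/2);return [np.cos(a),np.sin(a),0,0]
def stat(s=""):
    print(s,"t",round(robot.get_time(),2),"p",np.round(robot.get_position(),4),"F",np.round(robot.get_force(),1),"T",np.round(robot.get_wrist_torque(),2),"gap",round(robot.get_finger_gap(),4),"g",round(robot.get_grasp_force(),1))
E
python3 - <<'E'
from h import *
p=np.array([.545,-.149])
robot.move_ptp([*p,.17],q(17)); stat("above")
robot.line_to([*p,.0433],v=.12); stat("down")
robot.set_gripper(.02,60); stat("grip")
robot.line_to([*p,.10],v=.1); stat("up")
for n in("side","top"): cv2.imwrite(f"pics/{n}1.png",robot.grab_frame(n)[:,:,::-1])
s,t=[cv2.imread(f"pics/{n}1.png") for n in("side","top")]
cv2.imwrite("pics/c1.png",np.hstack([cv2.resize(s[130:230,270:370],(400,400)),cv2.resize(t[150:250,310:410],(400,400))]))
E
```

```text
above t 2.8 p [ 0.5452 -0.1482  0.17  ] F [-0.6  0.  -0.1] T [-0.01  0.09 -0.03] gap 0.0852 g 0.0
down t 4.01 p [ 0.5458 -0.1493  0.0444] F [ 0.2 -0.3 -0.7] T [-0.05  0.01  0.04] gap 0.0854 g 0.0
grip t 4.58 p [ 0.5455 -0.1491  0.0439] F [0.1 0.7 5.1] T [ 0.12  0.05 -0.06] gap 0.0292 g 59.2
up t 5.29 p [ 0.5445 -0.1489  0.0993] F [-0.   0.1 -3. ] T [0.05 0.01 0.02] gap 0.0289 g 59.5
```

View pics/c1.png

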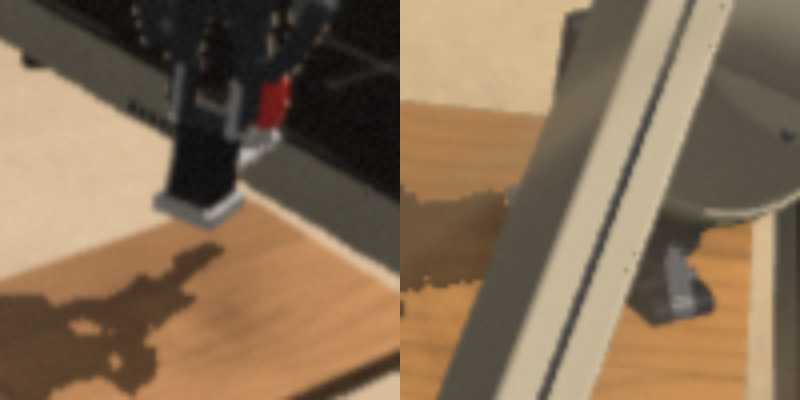

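```bash
python3 - <<'E'
from h import *
print("foot",plane("side",(320.1,178.4),.086).round(4))
p=np.array([.5443,.1696])
robot.line_to([.545,-.149,.20],v=.2)
robot.move_ptp([*p,.20],q(20.5)); stat("above")
a=robot.grab_frame("side"); cv2.imwrite("pics/side2.png",a[:,:,::-1]); 
cv2.imwrite("pics/c2.png",cv2.resize(a[140:240,150:270],(720,600),interpolation=cv2.INTER_CUBIC)[:,:,::-1])
E
```

```text
foot [ 0.5411 -0.1483  0.086 ]
above t 7.25 p [0.5444 0.1684 0.1995] F [ 0.2  0.8 -2.3] T [-0.06  0.07  0.06] gap 0.0293 g 59.6
```

View pics/c2.png

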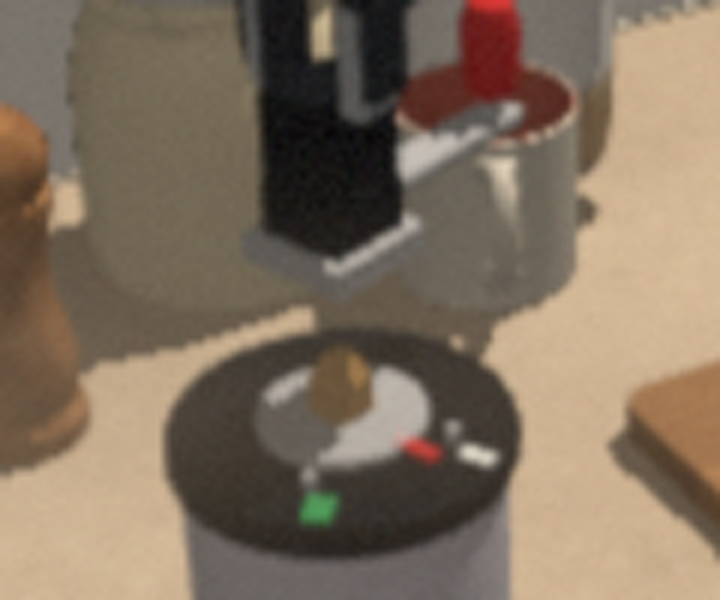

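The crank hangs level over the spindle: its foot corners are at (191,179), (220,177) and (206,185), and the spindle tip is at (207,198). I'll go down slowly and watch the forces.

```bash
python3 - <<'E'
from h import *
print("foot",plane("side",(205.5,178.2),.186).round(4), "tip",plane("side",(206.6,198),.136).round(4))
p=np.array([.5443,.1696])
robot.line_to([*p,.165],v=.06); stat()
for z in np.arange(.160,.1339,-.003):
    robot.line_to([*p,z],v=.03); stat(round(z,3))
    F=np.array(robot.get_force())
    if F[2]>12 or np.hypot(*F[:2])>12: print("STOP");break
E
```

```text
foot [0.5408 0.1685 0.186 ] tip [0.5466 0.1656 0.136 ]
 t 8.03 p [0.5443 0.1697 0.1651] F [ 0.6  0.2 -2.5] T [ 0.05 -0.05  0.04] gap 0.0296 g 59.6
0.16 t 8.35 p [0.5442 0.1696 0.1598] F [ 1.3  1.1 -2.8] T [-0.02  0.01  0.01] gap 0.0294 g 59.6
0.157 t 8.6 p [0.5441 0.1696 0.1567] F [ 0.8  0.  -2.4] T [0.06 0.   0.  ] gap 0.0292 g 59.6
0.154 t 8.85 p [0.5441 0.1695 0.1537] F [ 0.2  0.1 -2.9] T [0.   0.03 0.03] gap 0.0291 g 59.6
0.151 t 9.1 p [0.5441 0.1696 0.1507] F [ 0.4  0.  -3.4] T [ 0.02 -0.01  0.01] gap 0.0291 g 59.6
0.148 t 9.35 p [0.5441 0.1696 0.1476] F [-0.6  0.8 -3.1] T [ 0.01 -0.02 -0.01] gap 0.0294 g 59.6
0.145 t 9.6 p [0.5441 0.1695 0.1447] F [ 0.1 -1.  -2.8] T [ 0.06 -0.02  0.05] gap 0.0291 g 59.6
0.142 t 9.85 p [0.5441 0.1695 0.1417] F [-0.3  0.2 -2.6] T [ 0.06 -0.01  0.02] gap 0.0292 g 59.6
0.139 t 10.1 p [0.5441 0.1696 0.1387] F [-0.4 -0.  -3.2] T [0.03 0.08 0.01] gap 0.0293 g 59.6
0.136 t 10.35 p [0.5451 0.17   0.1377] F [-2.5  1.1  6.3] T [-0.02  0.59 -0.07] gap 0.0295 g 60.7
```

```bash
python3 - <<'E'
from h import *
p=np.array([.5443,.1696])
for z in (.135,.134,.133):
    robot.line_to([*p,z],v=.02); stat(z)
    if robot.get_force()[2]>22: break
a=robot.grab_frame("side"); cv2.imwrite("pics/c3.png",cv2.resize(a[140:240,150:270],(720,600),interpolation=cv2.INTER_CUBIC)[:,:,::-1])
E
```

```text
0.135 t 10.6 p [0.5453 0.17   0.1376] F [-4.5 -1.1 11.9] T [-0.16  1.13 -0.02] gap 0.0292 g 61.4
0.134 t 10.85 p [0.5455 0.1701 0.1376] F [-8.1 -1.5 16.6] T [-0.25  1.6  -0.03] gap 0.0292 g 62.1
0.133 t 11.1 p [0.5456 0.1701 0.1375] F [-10.5  -2.3  23. ] T [-0.39  2.18 -0.01] gap 0.0295 g 62.8
```

View pics/c3.png

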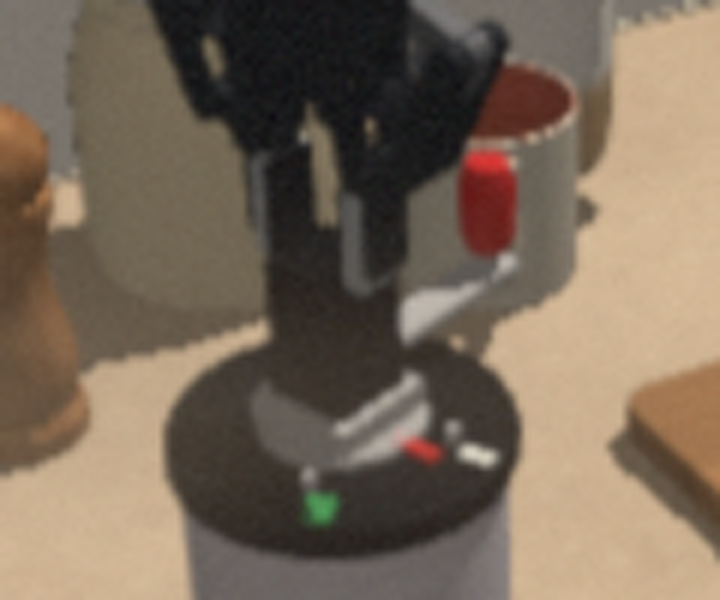

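```bash
python3 - <<'E'
from h import *
for p in ([.5430,.1696],[.5445,.1690]):
    robot.line_to([*p,.1385],v=.03); stat("free")
    robot.line_to([*p,.1345],v=.03); stat("push")
robot.line_to([.5443,.1696,.137],v=.03); stat("relax")
robot.line_to([.5443,.1696,.137],v=.03,attitude=q(26)); stat("twist+")
robot.line_to([.5443,.1696,.137],v=.03,attitude=q(15)); stat("twist-")
E
```

```text
free t 11.49 p [0.5429 0.1696 0.1382] F [-0.1  0.2 -3. ] T [-0.01 -0.05  0.  ] gap 0.0295 g 59.6
push t 11.78 p [0.5435 0.17   0.1375] F [-10.3  -0.   21.6] T [-0.33  2.11 -0.01] gap 0.0294 g 62.5
free t 12.07 p [0.5445 0.169  0.1379] F [0.1 1.9 1.7] T [ 0.28 -0.13 -0.  ] gap 0.0294 g 60.2
push t 12.35 p [0.5452 0.1693 0.1375] F [-8.6 -1.3 20.8] T [-0.39  1.91 -0.05] gap 0.0293 g 62.5
relax t 12.6 p [0.5449 0.1701 0.1377] F [-1.2  1.3  7. ] T [ 0.15  0.39 -0.05] gap 0.0293 g 60.9
twist+ t 12.85 p [0.545  0.1699 0.1377] F [-1.8  1.1  7. ] T [0.08 0.33 0.  ] gap 0.0295 g 60.9
twist- t 13.19 p [0.5452 0.1696 0.1377] F [ 0.1 -0.5  7.5] T [-0.15  0.16 -0.05] gap 0.0293 g 60.9
```

```bash
python3 - <<'E'
from h import *
p=[.5445,.1696,.1375]
for y in [0,-15,-30,-36,-40,-43,-46,-48,-50,-52,-54,-56,-58]:
    robot.line_to(p,attitude=q(y)); stat(y)
    if robot.get_wrist_torque()[2]>.45: print("STOP");break
a=robot.grab_frame("side"); b=robot.grab_frame("top")
cv2.imwrite("pics/c4.png",np.hstack([cv2.resize(i,(400,400),interpolation=cv2.INTER_CUBIC) for i in (a[175:245,175:245],b[155:225,150:220])])[:,:,::-1])
E
```

```text
0 t 13.6 p [0.545  0.1696 0.1377] F [-1.5 -0.3  6. ] T [-0.1   0.26  0.01] gap 0.0293 g 60.7
-15 t 14.01 p [0.545  0.1697 0.1377] F [-0.4  1.1  5.6] T [0.06 0.24 0.  ] gap 0.0293 g 60.7
-30 t 14.42 p [0.5451 0.1697 0.1377] F [0.2 0.5 5.1] T [ 0.07  0.09 -0.04] gap 0.0296 g 60.6
-36 t 14.68 p [0.5451 0.1697 0.1377] F [0.2 1.2 4.4] T [ 0.13 -0.05 -0.04] gap 0.0295 g 60.6
-40 t 14.93 p [0.5451 0.1696 0.1378] F [ 2.8 -0.7  5.2] T [ 0.07 -0.13 -0.01] gap 0.0291 g 60.6
-43 t 15.18 p [0.545  0.1696 0.1378] F [1.2 0.  5. ] T [ 0.09 -0.26 -0.04] gap 0.0292 g 60.6
-46 t 15.43 p [0.545  0.1696 0.1378] F [2.1 0.1 3.9] T [ 0.01 -0.33 -0.04] gap 0.0291 g 60.6
-48 t 15.68 p [0.545  0.1696 0.1378] F [ 2.8 -0.2  5.2] T [ 0.06 -0.34 -0.02] gap 0.0292 g 60.6
-50 t 15.93 p [0.545  0.1696 0.1378] F [ 2.  -0.9  4.6] T [ 0.02 -0.39 -0.02] gap 0.0293 g 60.6
-52 t 16.18 p [0.5451 0.1696 0.1378] F [3.7 0.8 4.8] T [ 0.05 -0.44  0.13] gap 0.0294 g 60.6
-54 t 16.43 p [0.545  0.1696 0.1378] F [ 4.  -0.4  6.2] T [-0.06 -0.58  0.27] gap 0.0295 g 60.6
-56 t 16.68 p [0.5451 0.1695 0.1378] F [ 3.  -0.5  3.5] T [-0.06 -0.59  0.4 ] gap 0.0292 g 60.7
-58 t 16.93 p [0.5451 0.1695 0.1378] F [ 3.2 -1.3  5.4] T [-0.11 -0.66  0.61] gap 0.0296 g 60.7
STOP
```

View pics/c4.png

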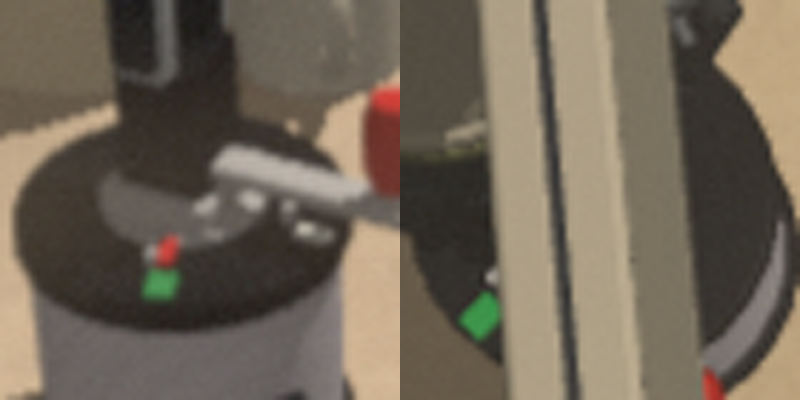

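The pointer is at the green mark, around (204,219) against (203,225), and the torque climbs against the stop. I'll back off within the play, lift the crank and check.

```bash
python3 - <<'E'
from h import *
p=[.5448,.1696]
robot.line_to([*p,.138],attitude=q(-41)); stat("unload")
robot.line_to([*p,.168],v=.05); stat("off")
robot.line_to([*p,.21],v=.15)
c=np.array([.545,-.149])
robot.move_ptp([*c,.12],q(17)) if False else robot.move_ptp([*c,.20],q(17))
a=robot.grab_frame("side"); cv2.imwrite("pics/side5.png",a[:,:,::-1])
b=robot.grab_frame("top"); m=masks(b);P=plane("top",cen(big(m["red"],(155,195,50,30))),.112)[:2];G=plane("top",cen(big(m["green"],(155,200,20,20))),.112)[:2]
for v in(P,G): d=v-[.5447,.1700]; print(d.round(4),np.degrees(np.arctan2(d[1],d[0])).round(1))
robot.line_to([*c,.06],v=.15)
for z in np.arange(.048,.0399,-.001):
    robot.line_to([*c,z],v=.03)
    if robot.get_force()[2]>1.5: break
stat(z)
robot.set_gripper(.085); stat("open")
robot.line_to([*c,.15],v=.12)
robot.move_ptp([.45,.0,.25],q(17)); stat()
s,t=robot.grab_frame("side"),robot.grab_frame("top")
cv2.imwrite("pics/c6.png",np.hstack([cv2.resize(i,(400,400),interpolation=cv2.INTER_CUBIC) for i in (s[130:260,200:360],t[150:250,150:410])])[:,:,::-1])
E
```

```text
unload t 17.48 p [0.5448 0.1696 0.1378] F [3.  0.6 3.2] T [ 0.05 -0.46  0.03] gap 0.0293 g 60.4
off t 18.23 p [0.5445 0.1697 0.1678] F [ 0.   0.6 -2.9] T [ 0.02 -0.05  0.05] gap 0.0287 g 60.6
[-0.0311  0.0172] 151.0
[-0.0416  0.0313] 143.1
0.043 t 23.05 p [ 0.5455 -0.149   0.044 ] F [-1.9  2.   5.2] T [ 0.3   0.43 -0.05] gap 0.0292 g 61.6
open t 23.63 p [ 0.545  -0.149   0.0429] F [-0.2  0.9 -0.7] T [-0.08  0.03  0.01] gap 0.0849 g 0.0
 t 25.5 p [ 4.501e-01 -4.000e-04  2.490e-01] F [-0.1 -0.8 -0.8] T [-0.07 -0.02  0.  ] gap 0.085 g 0.0
```

View pics/c6.png

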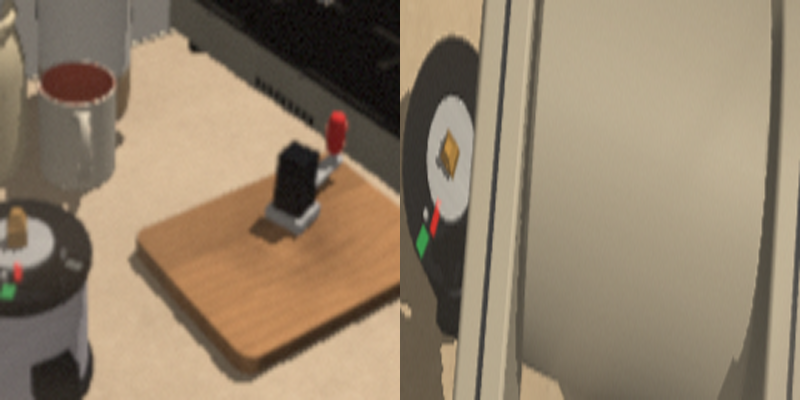

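```bash
python3 - <<'E'
from h import *
robot.move_ptp([.40,-.18,.25],q(17))
a=robot.grab_frame("top");s=robot.grab_frame("side")
cv2.imwrite("pics/c7.png",np.hstack([cv2.resize(i,(400,400),interpolation=cv2.INTER_CUBIC) for i in (s[190:240,180:230],a[170:220,155:205])])[:,:,::-1])
c=np.array([.5447,.1700])
def ang(n,im,k,box,r=.112):
    v=plane(n,cen(big(masks(im)[k],box)),r)[:2]-c; return v.round(4),np.degrees(np.arctan2(v[1],v[0])).round(1)
a0=cv2.imread("pics/top0.png")[:,:,::-1].copy();s0=cv2.imread("pics/side0.png")[:,:,::-1].copy()
print("top red",ang("top",a,"red",(155,195,50,30)),"green",ang("top",a,"green",(155,200,20,20)))
print("side red",ang("side",s,"red",(190,210,40,20)),"green",ang("side",s,"green",(190,215,30,20)))
print("top0 white",ang("top",a0,"silver",(192,207,10,14)),"red0",ang("top",a0,"red",(180,200,15,15)))
print("side0 white",ang("side",s0,"silver",(224,211,14,10)),"red0",ang("side",s0,"red",(210,208,20,12)))
E
```

```text
top red (array([-0.0314,  0.0172]), np.float64(151.3)) green (array([-0.0409,  0.0311]), np.float64(142.8))
side red (array([-0.0304,  0.0139]), np.float64(155.5)) green (array([-0.043,  0.03 ]), np.float64(145.1))
top0 white (array([-0.0439, -0.0274]), np.float64(-148.0)) red0 (array([-0.0337, -0.0122]), np.float64(-160.2))
side0 white (array([-0.0453, -0.0283]), np.float64(-148.0)) red0 (array([-0.0341, -0.0143]), np.float64(-157.2))
```

View pics/c7.png

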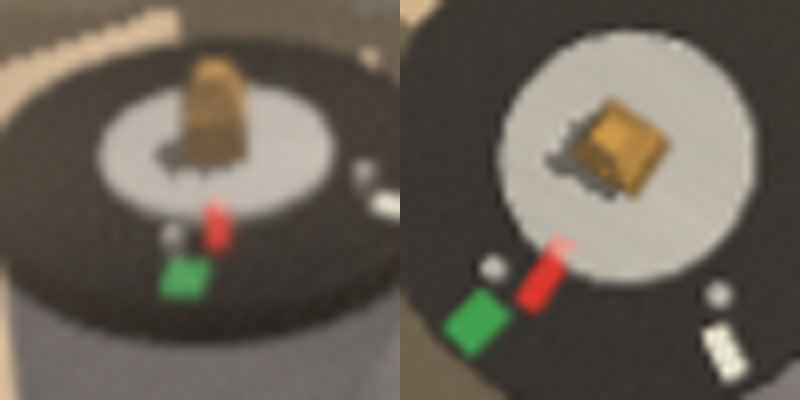

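The crank's foot dragged the pointer back with it when I backed off. The pointer is at 151°, about 8° short of the green mark. There's time to redo the turn, this time lifting the foot off the disc before backing off.

```bash
python3 - <<'E'
from h import *
c=[.545,-.149];p=[.5447,.1696]
robot.move_ptp([*c,.13],q(17)); robot.line_to([*c,.0433],v=.13)
robot.set_gripper(.02,60); robot.line_to([*c,.185],v=.2); stat("held")
robot.move_ptp([*p,.185],q(-30)); stat("above")
robot.line_to([*p,.155],v=.08); 
ok=abs(robot.get_force()[2]+2.8)<6
if ok: robot.line_to([*p,.1370],v=.05)
stat("home?")
if ok and robot.get_position()[2]<.1385:
    for y in (-44,-51,-54,-57,-60):
        robot.line_to([*p,.1378],attitude=q(y)); stat(y)
        if robot.get_wrist_torque()[2]>.35: break
    robot.line_to([*p,.1405],v=.05); stat("raised")
    robot.line_to([*p,.1405],attitude=q(-48)); stat("slack")
    robot.line_to([*p,.185],v=.12)
    a=robot.grab_frame("side"); cc=np.array([.5447,.17]); m=masks(a)
    for k,b in (("red",(190,210,40,20)),("green",(190,215,30,20))):
        v=plane("side",cen(big(m[k],b)),.112)[:2]-cc; print(k,v.round(4),np.degrees(np.arctan2(v[1],v[0])).round(1))
stat("end")
E
```

```text
held t 29.49 p [ 0.544  -0.1486  0.183 ] F [-0.8 -0.1 -3.1] T [0.01 0.03 0.02] gap 0.0291 g 59.6
above t 30.75 p [0.5445 0.1689 0.1841] F [-0.5 -0.  -2.8] T [-0.05  0.    0.03] gap 0.0291 g 59.6
home? t 31.78 p [0.5455 0.1699 0.1379] F [0.5 0.6 5.2] T [ 0.11  0.09 -0.07] gap 0.0295 g 60.5
-44 t 32.17 p [0.545  0.1696 0.138 ] F [ 0.4 -0.6  2.1] T [ 0.05 -0.   -0.09] gap 0.0289 g 60.3
-51 t 32.45 p [0.545  0.1696 0.138 ] F [ 0.4 -0.3  2.6] T [-0.05 -0.1  -0.05] gap 0.0292 g 60.3
-54 t 32.7 p [0.545  0.1696 0.138 ] F [ 1.3 -0.5  2. ] T [-0.1  -0.21  0.25] gap 0.0293 g 60.3
-57 t 32.95 p [0.5449 0.1696 0.138 ] F [ 2.4 -0.7  3.6] T [-0.19 -0.28  0.49] gap 0.0294 g 60.4
raised t 33.2 p [0.5439 0.1691 0.1385] F [  5.   -0.4 -10.3] T [-0.12 -1.06  0.38] gap 0.0289 g 62.8
slack t 33.51 p [0.544  0.1694 0.1395] F [ 1.1 -0.3 -3.4] T [-0.16 -0.37  0.01] gap 0.0295 g 63.3
red [-0.0292  0.0194] 146.4
green [-0.043   0.0302] 144.9
end t 34.08 p [0.5442 0.1696 0.1842] F [-0.3 -0.2 -3.4] T [-0.02  0.02 -0.03] gap 0.0289 g 63.5
```

The pointer now lines up with the green mark. Next I'll put the crank back on the board.

```bash
python3 - <<'E'
from h import *
c=[.545,-.149]
robot.move_ptp([*c,.185],q(17)); robot.line_to([*c,.055],v=.18)
for z in (.048,.046,.045,.044,.043,.042,.041):
    robot.line_to([*c,z],v=.04)
    if robot.get_force()[2]>1.5: break
stat(z)
robot.set_gripper(.085); robot.line_to([*c,.15],v=.15); robot.move_ptp([.40,-.18,.25],q(17)); stat()
a=robot.grab_frame("top");s=robot.grab_frame("side")
cv2.imwrite("pics/c8.png",np.hstack([cv2.resize(i,(400,400),interpolation=cv2.INTER_CUBIC) for i in (s[140:240,180:350],a[165:225,155:215])])[:,:,::-1])
E
```

```text
0.043 t 37.78 p [ 0.5456 -0.149   0.0441] F [-2.   2.8  6.6] T [ 0.33  0.56 -0.02] gap 0.0294 g 64.7
 t 39.98 p [ 0.4001 -0.1798  0.2488] F [ 0.1  0.5 -0.7] T [-0.02 -0.04  0.06] gap 0.0851 g 0.0
```

View pics/c8.png

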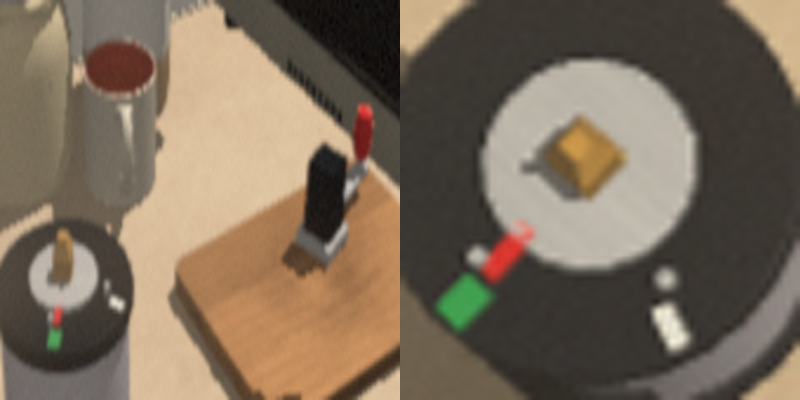

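The crank stands upright on the board, and the pointer points straight at the green mark with the spindle bare.

```bash
python3 -c "
from plant import robot
print(robot.sign_off())"
```

```text
the job is handed in; nothing more can be done
None
```

The job is handed in at about 40 s: the pointer is on the green mark and the crank is upright on the board, after a second fit and turn because the pointer had slipped back about 8° as I backed the crank off the first time.

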